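# Raise the sink caddy's carry handle and park it on the drying tray

### The arm

A 6-joint arm with a two-finger parallel gripper is mounted at the origin on the work surface. World frame = base frame: x ahead of the robot, y to its left, z up, the work surface at z = 0. Lengths are in mm, angles in rad, forces in N, time in s.
With the tool pointing down it reaches from about 275 to 1000 mm from the base axis. Payload 8.4 kg.
Tool frame: the origin (TCP) lies between the finger pads; the fingertips stand 17 mm ahead of it and the grasp point (between the pads) lies 2 mm behind it; z points along the fingers, y is the line along which they close (so a half turn about z gives the same grasp; the last joint's range is limited). The gripper opens to 85 mm and grips with 20 to 120 N. Pads are 22 mm wide; open, the fingers measure 114 mm over their backs; the gripper's body (76 mm by 85 mm) begins 54 mm behind the grasp point. The pads swing forward as they close: fully open they stand 13 mm farther back than shut.
Start: joints at [1.289, 0.353, 1.633, -0, 1.155, -0.002], TCP at [172.601, 600.697, 248.281] pointing down, gripper open.
Joint ranges: [-2.63, 2.63], [-0.92, 2.1], [0.06, 2.66], [-1.3, 4.44], [0, 2.69], [-3.02, 3.02]. Speed limits (rad/s): [2.22, 2.22, 2.79, 3.14, 3.14, 3.14].

### API

Orientations are given as [roll, pitch, yaw] about the fixed x, y, z axes, in that order (R = Rz(yaw) Ry(pitch) Rx(roll)).
In Python, from rig import sense, grab_frame, sign_off gives the robot as it stands. The module is installed in compiled form; this text tells all that it offers.
- The arm moves only by the tool send_rows, never from a script. Its argument "moves" is a list that holds one entry, the list of rows, each a list of 7 numbers: the shift along the world's x, y, z in m, then the turn, a rotation vector about the world's x, y, z in rad, then the opening, from -1 (shut) to 1 (fully open). In form: [[[dx, dy, dz, rx, ry, rz, jaw], ...]]. A call has 1 to 10 rows; each row shifts and turns the commanded pose from where the row before left it; what a row does not reach is not made up. A row lasts 1/10 s, in which the tool goes at most 50 mm and 8.59 degrees, less where a joint would pass 70% of its speed; a pose out of reach is approached as far as the arm can. A call with a gripper value outside its range is refused whole. The fingers move at their own pace and stop on an object; "grip_force" is the grip in N (left out, the last holds). Time passes only in rows, so rows that do not move let the fingers close. It gives the time, the measured TCP pose, the force, the opening and the grip force at its end, in the units of the state.
- sense(): the state, without advancing time (a new reading comes with each control period).
- grab_frame(name): name is "side" or "top"; returns a dict with "img" (384x512x3 uint8, red, green, blue), "mtx" (3x3 intrinsics, pixels), "rvec" (rotation vector, rad) and "tvec" (3), from world to camera coordinates, as OpenCV has them. Camera axes: x right, y down, z forward; pixel columns grow to the right and rows downward; lengths in mm; the calibration is good to about 2 mm. A picture is of the moment at which its call begins. There is no depth.
- sign_off(): hands the job in; it is judged then, once.
The state is a dict: "clock": time; "qpos": joint angles; "qvel": joint speeds; "joint_efforts": joint torques, N m; "eef_pos": TCP position; "tcp_rot": TCP orientation; "contact_force": force on the tool from outside, world axes, zero at the start; "wrist_torque": the same for the moment, N m; "opening": opening from 0.0 (shut) to 1.0 (fully open); "grasp_force": force on a finger pad.
Only numpy, scipy, OpenCV 4.12 (cv2) and the standard library are available. Lean on these libraries where they do the work, as an engineer would, in place of code of your own. Each camera call takes 0.05 s, during which the arm holds its last target. There are 200 camera calls.

### The job

Lift the caddy out of its corner shelf and stand it on the rubber mat with its handle still folded, and let go of it. There, swing the handle up until it clicks upright past its catch, then carry the caddy by the handle's cross grip to the ceramic drying tray and set it down gently, flat and centred in the bay between the two tall ridges, handle still upright. Keep the caddy upright throughout and leave everything else where it stands.

Things in the scene. Friction and masses are not known exactly. Their poses are not given: they have to be found in the camera images.
- caddy: Narrow open aluminium sink caddy, loose, about 0.7 kg: a box 56 mm (its x) by 116 mm (its y) by 90 mm high, walls 4 mm, one cross divider at the middle. Origin: centre of its underside; z up. A bail handle hinges on its two short ends; folded, the handle sticks out to the caddy's own +x side. Can be gripped across the 56 mm.
- handle_hinge (a point): Point on the handle's hinge axis in the middle of the caddy, 80 mm above its underside. The axis runs along the caddy's y.
- handle (a joint): Angle of the bail handle in rad. 0 = folded: its cross grip lies 79 mm out on the caddy's +x side and 14 mm below the hinge axis. It grows as the handle swings up; 1.745 = upright on its stop, the cross grip 80 mm straight above the hinge axis. A spring ball catch must be overcome at about 1.56; past it the catch drives the handle home to its stop. Short of the catch the handle falls back.
- handle_grip: Black plastic roller, the cross grip of the bail handle: 16 mm diameter, 88 mm long along the caddy's y, spinning freely on the handle. Origin at its centre, 80 mm from the hinge axis. The steel side arms (6 mm wire) are 65 mm to either side of its middle.
- nook: Fixed small steel corner shelf in which the caddy starts, with the folded handle inside its wire guard. Origin on the counter under the caddy's place; its floor is 5 mm high and spans x -48 to 102, y -86 to 86 mm; a front lip at x = -44 rises to 20 mm; a wire guard 95 mm high runs round the back (x = 98) and the sides (y = +-80, from x = 48 to 98). Open above; the open front faces its own -x.
- mat: Fixed flat rubber mat on the counter, 160 mm (x) by 150 mm (y), 3 mm thick. Origin: centre of its underside.
- tray: Fixed white ceramic drying tray 170 by 170 mm, floor 6 mm high. Two tall ridges along its y, 40 mm high and 150 mm long, with inner faces at x = +-38 mm, make a bay 76 mm wide in the middle; low ribs (12 mm) and a rim (18 mm) lie outside them. Origin: centre of its underside, under the middle of the bay.
- pump: Chrome soap pump, loose, 54 mm diameter, 130 mm high, spout to its -x (38 mm). Origin: centre of its underside. Bystander.
- tumbler: Glass tumbler, loose, 56 mm diameter, 100 mm high. Origin: centre of its underside. Bystander.
- pan_lid: Steel pan lid lying upside down on its knob, loose, 152 mm diameter, 34 mm high. Origin: centre of the knob's face on the counter. Bystander.
- dish_brush: Plastic dish brush lying on the counter at one outer side, loose, along x. Bystander.
- scraper: Grey scraper lying on the counter at one outer side, loose, along x. Bystander.
- detergent: Clear plastic bottle, loose, 60 mm diameter, 190 mm high, at the far side. Bystander.
- bowl: Small ceramic bowl, loose, 90 mm diameter, 45 mm high, at the far side. Bystander.
Not all that is in view belongs to the job. What is shaped like the caddy but blue or turquoise is not meant.

How it is judged:
By the outcome, as a careful person would: the job done as asked, in the order asked, and still so for the second after the job is handed in, with the robot touching nothing.
It also fails if it takes over 70 s, if anything falls off the work surface, if the arm or the gripper's body presses on something with over 40 N, if the wrist force passes 120 N, or if a joint passes its speed limit or range.

## Working session

There is one attempt and no reset: what is moved stays moved. The work goes in short steps, Python scripts to look and compute and a tool call to move; the robot and the scene stay as the last step left them, time stands still between calls to the robot, and variables do not carry over. Pictures are saved under pics/ and viewed, at most 10 in all, crops included, and the job is handed in when it is done.

Besides the shell and the picture viewer there is one more tool, called after "Emit:" as name(argument=value, ...) on one line, values as JSON. send_rows: Moves the arm, as the interface text tells. Its arguments: {"type":"object","properties":{"moves":{"type":"array"},"grip_force":{"type":"number"}},"required":["moves"]}

```bash
mkdir -p pics
cat > h.py <<'E'
import numpy as np, cv2
from rig import sense, grab_frame
def save(f,name): cv2.imwrite('pics/'+name,f['img'][:,:,::-1])
def ray(f,uv):
    R=cv2.Rodrigues(np.array(f['rvec'],float))[0];t=np.array(f['tvec'],float).ravel()
    p=cv2.undistortPoints(np.array(uv,float).reshape(-1,1,2),np.array(f['mtx'],float),None).reshape(-1,2)
    d=np.c_[p,np.ones(len(p))]@R
    return -R.T@t,d
def plane(f,uv,z):
    c,d=ray(f,uv); return c+d*((z-c[2])/d[:,2])[:,None]
def proj(f,P):
    return cv2.projectPoints(np.array(P,float).reshape(-1,3),np.array(f['rvec'],float),np.array(f['tvec'],float),np.array(f['mtx'],float),None)[0].reshape(-1,2)
E
python3 - <<'E'
from h import *
fs={}
for n in('top','side'):
    f=grab_frame(n); save(f,n+'0.png'); np.save(n+'0.npy',f,allow_pickle=True)
    c,_=ray(f,[[0,0]]); print(n,c)
print(sense())
E
```

```text
top [ 284.82481316   -8.82118111 1454.31037828]
side [-299.06544471 -923.03948284 1197.46914187]
{'clock': 0.1, 'qpos': array([ 1.28860329e+00,  3.53581881e-01,  1.63403261e+00, -1.06628737e-05,
        1.15522608e+00, -2.39853221e-03]), 'qvel': array([-0.00110871, -0.00222612, -0.00276494,  0.00052482,  0.00047852,
       -0.0013828 ]), 'joint_efforts': array([ 1.37211449e-03, -6.06356192e+01, -3.42821252e+01, -1.92634968e-05,
        3.94032089e-03, -3.45200544e-05]), 'eef_pos': array([172.48985945, 600.31111812, 247.64650171]), 'tcp_rot': array([-3.14034472e+00,  6.75673990e-06,  2.86180246e+00]), 'contact_force': array([ 0.14124674, -0.28844172,  0.43719761]), 'wrist_torque': array([-0.02755433, -0.03581589,  0.00691737]), 'grasp_force': 0.0, 'opening': 0.9986406556337433}
```

View pics/top0.png

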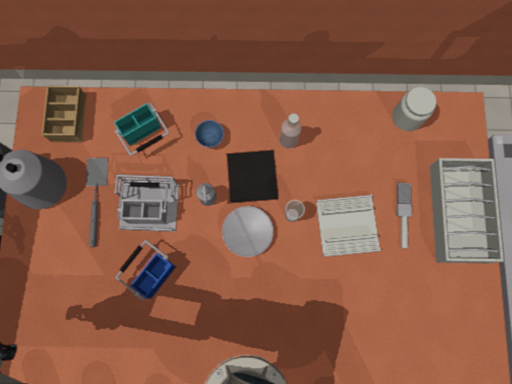

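View pics/side0.png

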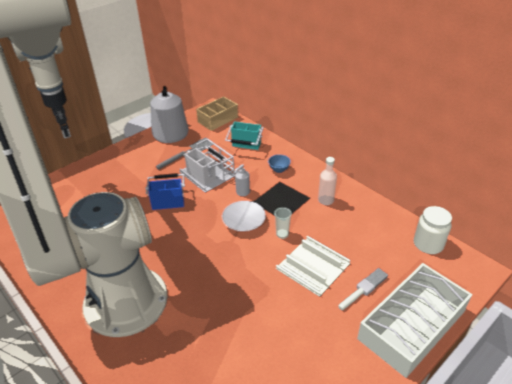

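Run:
```python
from h import *
a=np.load('top0.npy',allow_pickle=True).item()['img'];b=np.load('side0.npy',allow_pickle=True).item()['img']
A=cv2.resize(a[160:250,100:220],None,fx=6.5,fy=6.5,interpolation=cv2.INTER_CUBIC)
cv2.imwrite('pics/c1.png',A[:,:,::-1])
A=cv2.resize(a[140:270,220:390],None,fx=4.5,fy=4.5,interpolation=cv2.INTER_CUBIC)
cv2.imwrite('pics/c2.png',A[:,:,::-1])
```

```text
(no output)
```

View pics/c1.png

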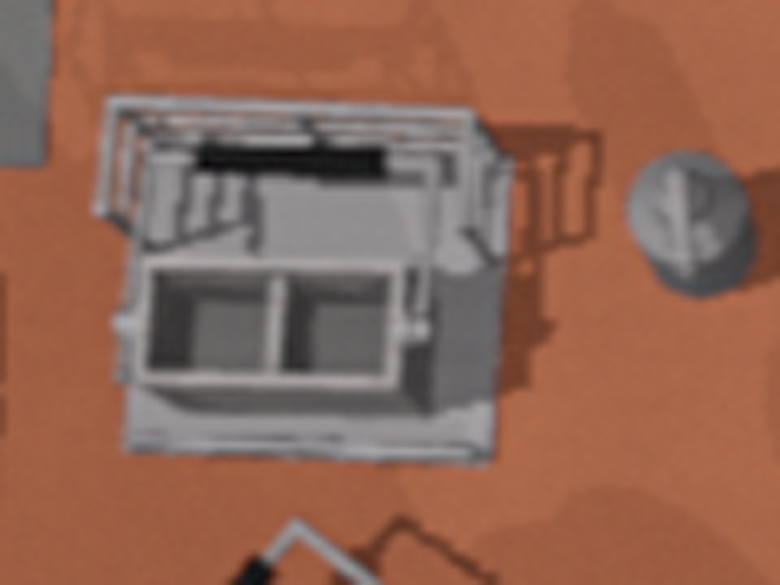

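View pics/c2.png

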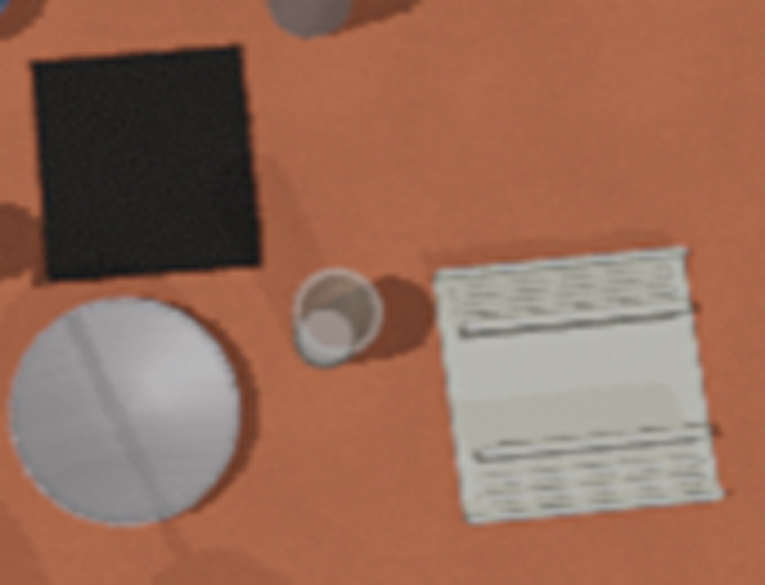

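Run:
```python
from h import *
f=np.load('top0.npy',allow_pickle=True).item();s=np.load('side0.npy',allow_pickle=True).item()
def up(P,s,o): return (np.array(P,float)+.5)/s-.5+np.array(o)
def show(n,P,z):
    W=plane(f,P,z)[:,:2]; print(n,W.round(0).tolist(),'c',W.mean(0).round(1)); return W
def yaw(W): d=W[1]-W[0]; return d
C=show('rim',up([(142,262),(404,262),(398,386),(134,384)],6.5,(100,160)),95)
print('yaw y-axis', [np.arctan2(*( -(q)*[1,-1])[[0,1]]) for q in (C[0]-C[1],C[3]-C[2])], 'sizes',np.linalg.norm(C-np.roll(C,1,0),axis=1))
show('pivots',up([(124,326),(420,328)],6.5,(100,160)),85)
show('roller',up([(197,160),(386,162)],6.5,(100,160)),71)
show('nookfront',up([(126,446),(492,456)],6.5,(100,160)),20)
show('guard top',up([(108,100),(474,108),(98,210),(508,160)],6.5,(100,160)),95)
T=show('tray',up([(435,272),(685,247),(722,495),(468,522)],4.5,(220,140)),18)
print(np.linalg.norm(T-np.roll(T,1,0),axis=1))
g=f['img'].max(2); m=((g<60)*255).astype(np.uint8); m[:, :220]=0;m[:,290:]=0;m[:140]=0;m[215:]=0
c=max(cv2.findContours(m,0,2)[0],key=cv2.contourArea); M=show('mat',cv2.boxPoints(cv2.minAreaRect(c)),3); print(np.linalg.norm(M-np.roll(M,1,0),axis=1))
R=show('ridge',up([(462,332),(690,312),(480,455),(714,432)],4.5,(220,140)),40)
show('pump',up([(690,200)],6.5,(100,160)),130)
show('tumbler',up([(338,309)],4.5,(220,140)),100)
show('lid',up([(125,410)],4.5,(220,140)),34)
```

```text
rim [[561.0, 365.0], [562.0, 249.0], [507.0, 249.0], [506.0, 365.0]] c [533.7 307.2]
yaw y-axis [np.float64(0.013605096214232887), np.float64(0.006110949367339906)] sizes [ 54.65530355 116.01182759  55.52472814 115.9559612 ]
pivots [[533.0, 374.0], [534.0, 243.0]] c [533.9 308.3]
roller [[613.0, 350.0], [613.0, 265.0]] c [613.  307.4]
nookfront [[489.0, 387.0], [487.0, 218.0]] c [487.9 302.8]
guard top [[634.0, 386.0], [633.0, 222.0], [584.0, 387.0], [609.0, 205.0]] c [615.  299.9]
tray [[584.0, -205.0], [603.0, -374.0], [436.0, -392.0], [416.0, -224.0]] c [ 509.7 -298.9]
[168.69277571 170.15277568 167.99776565 168.81139022]
mat [[731.0, 72.0], [745.0, -76.0], [591.0, -88.0], [577.0, 57.0]] c [661.1  -8.7]
[154.66050513 148.41052893 154.88076152 145.18181536]
ridge [[539.0, -219.0], [554.0, -370.0], [458.0, -230.0], [475.0, -383.0]] c [ 506.4 -300.4]
pump [[584.0, 120.0]] c [584.  120.3]
tumbler [[542.0, -132.0]] c [ 541.8 -132.2]
lid [[485.0, 2.0]] c [484.8   2.3]
```

Emit:
send_rows(moves=[[[0.018,-0.0145,0.004,0,0,-0.0645,1],[0.018,-0.0145,0.004,0,0,-0.0645,1],[0.018,-0.0145,0.004,0,0,-0.0645,1],[0.018,-0.0145,0.004,0,0,-0.0645,1],[0.018,-0.0145,0.004,0,0,-0.0645,1],[0.018,-0.0145,0.004,0,0,-0.0645,1],[0.018,-0.0145,0.004,0,0,-0.0645,1],[0.018,-0.0145,0.004,0,0,-0.0645,1],[0.018,-0.0145,0,0,0,-0.0645,1],[0.018,-0.0145,0,0,0,-0.0645,1]]])

```text
clock: 1.1
eef_pos: [353.2, 454.9, 280.1]
tcp_rot: [-3.141, 0.0, 2.214]
contact_force: [-0.6, -0.6, 0.0]
opening: 1.0
grasp_force: 0.0
```

Emit:
send_rows(moves=[[[0.018,-0.0145,0,0,0,-0.0645,1],[0.018,-0.0145,0,0,0,-0.0645,1],[0.018,-0.0145,0,0,0,-0.0645,1],[0.018,-0.0145,0,0,0,-0.0645,1],[0.018,-0.0145,0,0,0,-0.0645,1],[0.018,-0.0145,0,0,0,-0.0645,1],[0.018,-0.0145,0,0,0,-0.0645,1],[0.018,-0.0145,0,0,0,-0.0645,1],[0.018,-0.0145,0,0,0,-0.0645,1],[0.018,-0.0145,0,0,0,-0.0645,1]]])

```text
clock: 2.1
eef_pos: [533.1, 309.9, 279.9]
tcp_rot: [-3.141, 0.0, 1.569]
contact_force: [0.2, -0.4, -0.5]
opening: 0.997
grasp_force: 0.0
```

Emit:
send_rows(moves=[[[0,0,0,0,0,0,1],[0,0,0,0,0,0,1]]])

```text
clock: 2.3
eef_pos: [532.4, 310.4, 279.8]
tcp_rot: [-3.141, 0.0, 1.572]
contact_force: [-1.0, 0.1, 0.1]
opening: 1.002
grasp_force: 0.0
```

Emit:
send_rows(moves=[[[0.001,-0.003,-0.03,0,0,0,1],[0,0,-0.035,0,0,0,1],[0,0,-0.035,0,0,0,1],[0,0,-0.03,0,0,0,1],[0,0,-0.02,0,0,0,1],[0,0,-0.02,0,0,0,1],[0,0,0,0,0,0,1]]])

```text
clock: 3.0
eef_pos: [531.1, 307.4, 107.6]
tcp_rot: [-3.137, 0.002, 1.574]
contact_force: [-0.2, 0.2, 0.4]
opening: 1.0
grasp_force: 0.0
```

Run:
```python
from h import *
a=grab_frame('side');b=grab_frame('top')
A=cv2.resize(a['img'][100:220,140:280],None,fx=4,fy=4,interpolation=cv2.INTER_CUBIC)
cv2.imwrite('pics/g1.png',A[:,:,::-1])
f=a;print(sense()['contact_force'],sense()['eef_pos'])
```

```text
[0.16146884 0.34773099 1.4458793 ] [532.98155204 308.18869801 110.44913509]
```

View pics/g1.png

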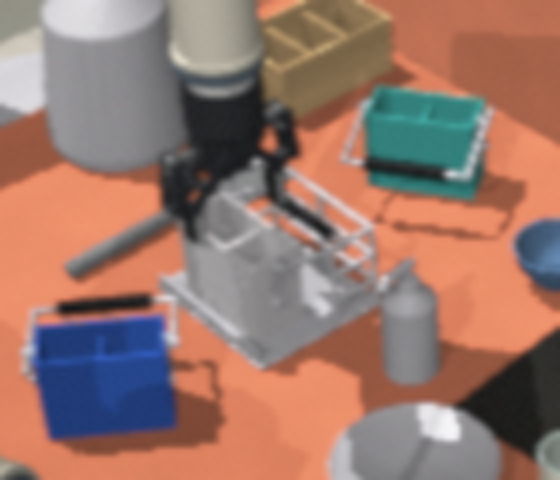

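Emit:
send_rows(moves=[[[0.001,0,-0.02,0,0,0,1],[0,0,-0.021,0,0,0,1],[0,0,0,0,0,0,0.6],[0,0,0,0,0,0,0.2],[0,0,0,0,0,0,-0.2],[0,0,0,0,0,0,-1],[0,0,0,0,0,0,-1],[0,0,0,0,0,0,-1],[0,0,0,0,0,0,-1]]], grip_force=45)

```text
clock: 4.0
eef_pos: [534.8, 308.1, 70.7]
tcp_rot: [3.141, -0.001, 1.572]
contact_force: [-4.8, 0.2, 6.6]
opening: 0.65
grasp_force: 52.7
```

Emit:
send_rows(moves=[[[0,0,0.005,0,0,0,-1],[0,0,0.01,0,0,0,-1],[0,0,0.02,0,0,0,-1],[0,0,0.025,0,0,0,-1],[0,0,0.025,0,0,0,-1],[0,0,0.025,0,0,0,-1],[0,0,0.025,0,0,0,-1],[0,0,0.02,0,0,0,-1],[0,0,0.015,0,0,0,-1],[0,0,0.005,0,0,0,-1]]])

```text
clock: 5.0
eef_pos: [535.2, 307.9, 246.2]
tcp_rot: [3.139, -0.001, 1.572]
contact_force: [0.3, 0.3, -7.6]
opening: 0.651
grasp_force: 51.6
```

Emit:
send_rows(moves=[[[0,0,0,0,0,0,-1],[0,0,0,0,0,0,-1]]])

```text
clock: 5.2
eef_pos: [534.1, 307.4, 243.2]
tcp_rot: [-3.14, 0.001, 1.572]
contact_force: [0.1, -0.6, -8.4]
opening: 0.647
grasp_force: 51.6
```

Run:
```python
from h import *
a=grab_frame('side');b=grab_frame('top')
A=cv2.resize(a['img'][60:200,140:300],None,fx=3,fy=3,interpolation=cv2.INTER_CUBIC)
B=cv2.resize(b['img'][140:280,60:200],None,fx=3,fy=3,interpolation=cv2.INTER_CUBIC)
cv2.imwrite('pics/l1.png',np.hstack([A,B])[:,:800,::-1])
s=sense();print(s['contact_force'],s['eef_pos'],s['wrist_torque'])
```

```text
[ 8.54225417e-02  1.11066197e-03 -7.13673197e+00] [534.00749045 307.32465978 242.94888515] [-0.059583    0.06373955 -0.03768797]
```

View pics/l1.png

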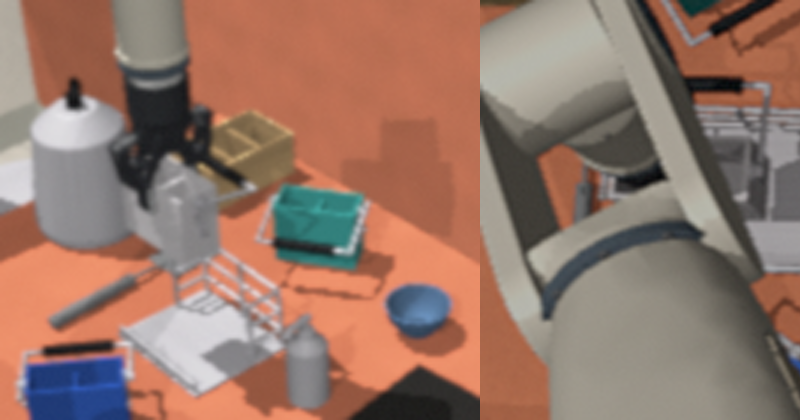

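Emit:
send_rows(moves=[[[0.003,-0.007,0,0,0,0.007,-1],[0.006,-0.015,0,0,0,0.007,-1],[0.009,-0.023,0,0,0,0.007,-1],[0.01,-0.025,0,0,0,0.007,-1],[0.01,-0.025,0,0,0,0.007,-1],[0.01,-0.025,0,0,0,0.007,-1],[0.01,-0.025,0,0,0,0.007,-1],[0.01,-0.025,0,0,0,0.007,-1],[0.01,-0.025,0,0,0,0.007,-1],[0.01,-0.025,0,0,0,0.007,-1]]])

```text
clock: 6.3
eef_pos: [622.7, 86.0, 243.7]
tcp_rot: [-3.141, 0.0, 1.642]
contact_force: [0.3, 0.2, -7.2]
opening: 0.651
grasp_force: 51.5
```

Emit:
send_rows(moves=[[[0.01,-0.025,0,0,0,0.007,-1],[0.01,-0.025,0,0,0,0.007,-1],[0.009,-0.023,0,0,0,0.007,-1],[0.007,-0.016,0,0,0,0.006,-1],[0.003,-0.007,0,0,0,0,-1],[0,0,-0.01,0,0,0,-1],[0,0,-0.02,0,0,0,-1],[0,0,-0.03,0,0,0,-1],[0,0,-0.03,0,0,0,-1],[0,0,-0.02,0,0,0,-1]]])

```text
clock: 7.3
eef_pos: [659.6, -7.2, 131.1]
tcp_rot: [-3.138, -0.001, 1.67]
contact_force: [-0.2, -0.2, -6.6]
opening: 0.653
grasp_force: 51.4
```

Emit:
send_rows(moves=[[[0,0,0,0,0,0,-1],[0,0,0,0,0,0,-1]]])

```text
clock: 7.5
eef_pos: [661.2, -7.5, 134.0]
tcp_rot: [-3.141, -0.0, 1.669]
contact_force: [0.8, -0.1, -6.7]
opening: 0.652
grasp_force: 51.6
```

Run:
```python
from h import *
a=grab_frame('side');b=grab_frame('top')
A=cv2.resize(a['img'][90:250,200:370],None,fx=2.35,fy=2.35,interpolation=cv2.INTER_CUBIC)
B=cv2.resize(b['img'][100:260,180:340],None,fx=2.35,fy=2.35,interpolation=cv2.INTER_CUBIC)
cv2.imwrite('pics/m1.png',np.hstack([A,B])[:,:800,::-1])
s=sense();print(s['contact_force'],s['eef_pos'],s['tcp_rot'])
```

```text
[ 0.37489757  0.64694511 -7.01149496] [662.51088943  -7.90046012 135.6804081 ] [3.13938687e+00 1.65297953e-04 1.66919441e+00]
```

View pics/m1.png

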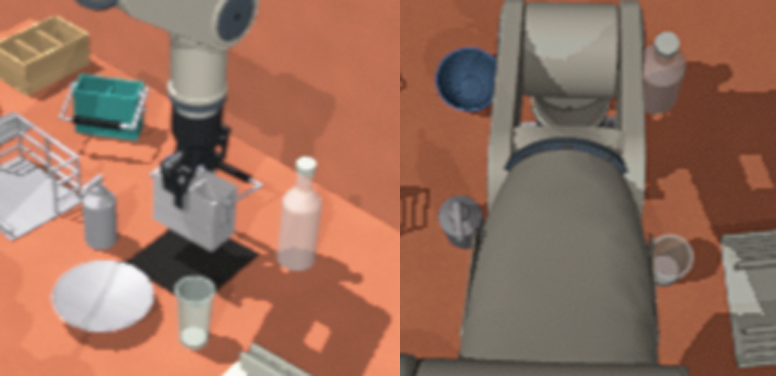

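Emit:
send_rows(moves=[[[0,0,-0.015,0,0,0,-1],[0,0,-0.02,0,0,0,-1],[0,0,-0.015,0,0,0,-1],[0,0,-0.008,0,0,0,-1],[0,0,-0.003,0,0,0,-1],[0,0,-0.001,0,0,0,-1],[0,0,0,0,0,0,-1],[0,0,0,0,0,0,-1]]])

```text
clock: 8.4
eef_pos: [662.2, -8.3, 73.0]
tcp_rot: [3.14, 0.0, 1.669]
contact_force: [0.1, 0.9, -6.8]
opening: 0.653
grasp_force: 51.5
```

Emit:
send_rows(moves=[[[0,0,-0.002,0,0,0,-1],[0,0,0,0,0,0,-1]]])

```text
clock: 8.6
eef_pos: [661.6, -8.3, 70.4]
tcp_rot: [3.141, 0.0, 1.669]
contact_force: [-0.7, -0.5, -7.3]
opening: 0.651
grasp_force: 51.6
```

Emit:
send_rows(moves=[[[0,0,-0.001,0,0,0,-1],[0,0,0,0,0,0,-1]]])

```text
clock: 8.8
eef_pos: [661.6, -8.3, 69.2]
tcp_rot: [-3.142, -0.0, 1.669]
contact_force: [0.6, 0.2, -5.8]
opening: 0.648
grasp_force: 51.6
```

Emit:
send_rows(moves=[[[0,0,-0.001,0,0,0,-1],[0,0,0,0,0,0,-1]]])

```text
clock: 9.0
eef_pos: [661.7, -8.3, 68.7]
tcp_rot: [3.141, 0.0, 1.669]
contact_force: [-2.7, -1.5, -1.2]
opening: 0.653
grasp_force: 51.9
```

Emit:
send_rows(moves=[[[0,0,-0.0005,0,0,0,-1],[0,0,0,0,0,0,-1],[0,0,0,0,0,0,0.35],[0,0,0,0,0,0,0.5],[0,0,0,0,0,0,0.8],[0,0,0,0,0,0,1],[0,0,0,0,0,0,1],[0,0,0,0,0,0,1]]])

```text
clock: 9.8
eef_pos: [661.7, -8.3, 67.8]
tcp_rot: [3.141, 0.0, 1.669]
contact_force: [-0.3, 0.1, 0.4]
opening: 1.002
grasp_force: 0.0
```

Emit:
send_rows(moves=[[[0,0,0.01,0,0,0,1],[0,0,0.02,0,0,0,1],[0,0,0.03,0,0,0,1],[0,0,0.035,0,0,0,1],[0,0,0.03,0,0,0,1],[0,0,0.01,0,0,0,1],[0,0,0,0,0,0,1]]])

```text
clock: 10.5
eef_pos: [662.6, -8.3, 204.9]
tcp_rot: [3.138, 0.0, 1.669]
contact_force: [-0.0, 0.0, -0.8]
opening: 1.003
grasp_force: 0.0
```

Run:
```python
from h import *
a=grab_frame('side')
A=cv2.resize(a['img'][110:240,200:360],None,fx=4.5,fy=4.5,interpolation=cv2.INTER_CUBIC)
cv2.imwrite('pics/m2.png',A[:,:,::-1]); np.save('side2.npy',a,allow_pickle=True)
s=sense();print(s['contact_force'],s['eef_pos'],s['tcp_rot'])
```

```text
[-0.48737026  1.20691502 -0.26494889] [661.58676014  -8.2989336  203.03607863] [3.14079335e+00 6.73703300e-05 1.66876554e+00]
```

View pics/m2.png

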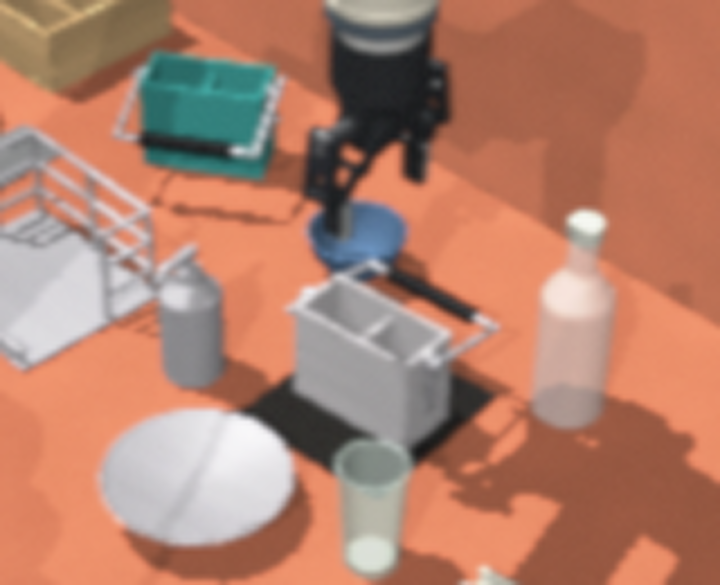

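Run:
```python
from h import *
f=np.load('side2.npy',allow_pickle=True).item()
P=(np.array([(379,266),(478,320)],float)+.5)/4.5-.5+[200,110]
g=f['img'][160:190,270:320].max(2); m=((g<70)*255).astype(np.uint8)
cs=cv2.findContours(m,0,2)[0]
for c in cs:
    if cv2.contourArea(c)>15: r=cv2.minAreaRect(c); print(r, plane(f,[np.array(r[0])+[270,160]],69))
print(plane(f,P,69), plane(f,P,69).mean(0))
y=.098;R=np.array([[np.cos(y),-np.sin(y)],[np.sin(y),np.cos(y)]])
print('expected roller',[661.6,-8.3]+R@[78.8,0], 'img',proj(f,[[*([661.6,-8.3]+R@[78.8,0]),69]]),P.mean(0))
s=sense(); print(s['qpos'])
```

```text
((25.10000228881836, 14.80000114440918), (18.782970428466797, 2.236067771911621), 26.56505012512207) [[742.05462996   2.61321073  69.        ]]
[[737.95664155  57.07928127  69.        ]
 [745.28473751 -48.23699221  69.        ]] [741.62068953   4.42114453  69.        ]
expected roller [ 7.40021905e+02 -5.89955054e-01] img [[295.35089563 175.43292398]] [294.83333333 174.72222222]
[-1.48217584e-02  4.50873054e-01  1.59130887e+00  2.58500428e-05
  1.09860892e+00 -1.12802748e-01]
```

Emit:
send_rows(moves=[[[0.0185,0.002,0,0,0,0,0.5],[0.025,0.003,0,0,0,0,0],[0.025,0.003,0,0,0,0,-0.05],[0.01,0.001,0,0,0,0,-0.05],[0,0,-0.02,0,0,0,-0.05],[0,0,-0.035,0,0,0,-0.05],[0,0,-0.03,0,0,0,-0.05],[0,0,-0.01,0,0,0,-0.05],[0,0,0,0,0,0,-0.05],[0,0,0,0,0,0,-0.05]]])

```text
clock: 11.55
eef_pos: [740.5, 0.7, 108.5]
tcp_rot: [3.141, 0.0, 1.669]
contact_force: [-0.3, -0.1, 1.4]
opening: 0.476
grasp_force: 0.0
```

Run:
```python
from h import *
s=sense();print(s['contact_force'],s['eef_pos'],s['tcp_rot'],s['opening'])
```

```text
[-0.29757276 -0.09054124  1.44837189] [7.40473290e+02 6.58559302e-01 1.08538881e+02] [3.14097907e+00 6.39045311e-05 1.66876145e+00] 0.4761630706006911
```

Emit:
send_rows(moves=[[[0,0,-0.015,0,0,0,-0.05],[0,0,-0.02,0,0,0,-0.05],[0,0,-0.0065,0,0,0,-0.05],[0,0,0,0,0,0,-0.3],[0,0,0,0,0,0,-0.5],[0,0,0,0,0,0,-1],[0,0,0,0,0,0,-1],[0,0,0,0,0,0,-1],[0,0,0,0,0,0,-1]]], grip_force=40)

```text
clock: 12.45
eef_pos: [740.0, 0.6, 66.5]
tcp_rot: [-3.142, 0.0, 1.669]
contact_force: [-1.8, -0.3, 0.5]
opening: 0.17
grasp_force: 38.9
```

Run:
```python
from h import *
s=sense();print(s['contact_force'],s['eef_pos'],s['opening'])
# arc increments, world m, from theta=0 to final
y=.098;th=np.linspace(0,1.40,15)-.176
r=80*np.c_[np.cos(th),np.sin(th)];d=np.diff(r,axis=0)
for k in d: print((np.array([k[0]*np.cos(y),k[0]*np.sin(y),k[1]])).round(1))
```

```text
[-1.80775691 -0.32366304  0.51036367] [7.40002051e+02 6.34589457e-01 6.64839319e+01] 0.16956903790159436
[1.  0.1 7.9]
[0.2 0.  8. ]
[-0.6 -0.1  8. ]
[-1.4 -0.1  7.9]
[-2.2 -0.2  7.7]
[-2.9 -0.3  7.4]
[-3.6 -0.4  7.1]
[-4.3 -0.4  6.7]
[-5.  -0.5  6.2]
[-5.6 -0.5  5.7]
[-6.1 -0.6  5.1]
[-6.6 -0.6  4.5]
[-7.  -0.7  3.8]
[-7.3 -0.7  3.1]
```

Emit:
send_rows(moves=[[[0.001,0.0001,0.0079,0,0,0,-1],[0.0002,0,0.008,0,0,0,-1],[-0.0006,-0.0001,0.008,0,0,0,-1],[-0.0014,-0.0001,0.0079,0,0,0,-1],[-0.0022,-0.0002,0.0077,0,0,0,-1],[0,0,0,0,0,0,-1],[0,0,0,0,0,0,-1]]])

```text
clock: 13.15
eef_pos: [737.1, 0.4, 106.1]
tcp_rot: [3.141, 0.0, 1.669]
contact_force: [-1.9, -0.6, -1.8]
opening: 0.175
grasp_force: 39.0
```

Emit:
send_rows(moves=[[[-0.0029,-0.0003,0.0074,0,0,0,-1],[-0.0036,-0.0004,0.0071,0,0,0,-1],[-0.0043,-0.0004,0.0067,0,0,0,-1],[-0.005,-0.0005,0.0062,0,0,0,-1],[-0.0056,-0.0005,0.0057,0,0,0,-1],[0,0,0,0,0,0,-1],[0,0,0,0,0,0,-1]]])

```text
clock: 13.85
eef_pos: [715.7, -1.7, 139.2]
tcp_rot: [3.141, -0.0, 1.669]
contact_force: [-1.3, 1.2, -2.0]
opening: 0.171
grasp_force: 39.1
```

Emit:
send_rows(moves=[[[-0.0061,-0.0006,0.0051,0,0,0,-1],[-0.0066,-0.0006,0.0043,0,0,0,-1],[-0.007,-0.0007,0.0035,0,0,0,-1],[-0.0073,-0.0007,0.0027,0,0,0,-1],[0,0,0,0,0,0,-1],[0,0,0,0,0,0,-1]]])

```text
clock: 14.45
eef_pos: [689.5, -4.3, 155.7]
tcp_rot: [3.139, 0.0, 1.669]
contact_force: [2.2, 1.5, 6.1]
opening: 0.168
grasp_force: 39.8
```

Run:
```python
from h import *
s=sense();print(s['contact_force'],s['eef_pos'],s['opening'])
a=grab_frame('side');b=grab_frame('top');np.save('side3.npy',a,allow_pickle=True)
A=cv2.resize(a['img'][100:230,230:350],None,fx=4.5,fy=4.5,interpolation=cv2.INTER_CUBIC)
cv2.imwrite('pics/u1.png',A[:,:,::-1])
```

```text
[2.18809897 1.47424936 6.14087522] [689.49711906  -4.25776663 155.66215516] 0.1681320682431936
```

View pics/u1.png

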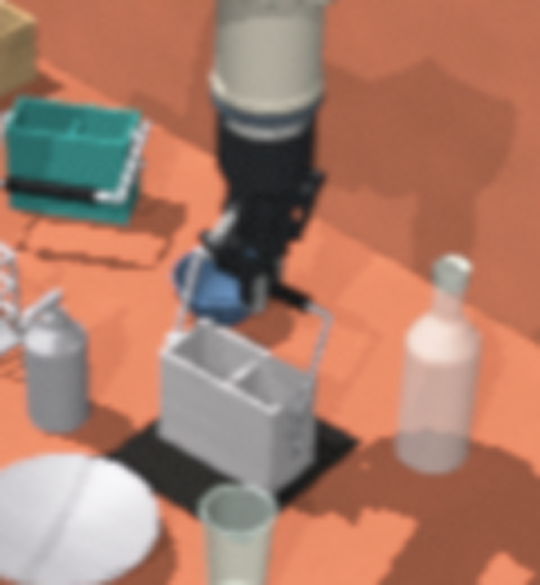

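Emit:
send_rows(moves=[[[-0.003,-0.0003,0.001,0,0,0,-1],[-0.003,-0.0003,0.0008,0,0,0,-1],[-0.003,-0.0003,0.0007,0,0,0,-1],[0,0,0,0,0,0,-1]]])

```text
clock: 14.95
eef_pos: [680.9, -5.1, 158.5]
tcp_rot: [3.138, 0.0, 1.669]
contact_force: [2.1, 1.0, 9.1]
opening: 0.172
grasp_force: 40.1
```

Emit:
send_rows(moves=[[[-0.003,-0.0003,0.0005,0,0,0,-1],[0,0,0,0,0,0,-1]]])

```text
clock: 15.15
eef_pos: [678.2, -5.4, 159.2]
tcp_rot: [3.138, 0.0, 1.669]
contact_force: [1.6, 3.2, 10.1]
opening: 0.17
grasp_force: 40.2
```

Emit:
send_rows(moves=[[[-0.003,-0.0003,0.0002,0,0,0,-1],[0,0,0,0,0,0,-1]]])

```text
clock: 15.35
eef_pos: [675.4, -5.6, 159.7]
tcp_rot: [3.137, 0.0, 1.669]
contact_force: [0.2, 1.0, 12.1]
opening: 0.171
grasp_force: 40.4
```

Emit:
send_rows(moves=[[[-0.003,-0.0003,0.0002,0,0,0,-1],[0,0,0,0,0,0,-1]]])

```text
clock: 15.55
eef_pos: [672.6, -5.9, 160.2]
tcp_rot: [3.137, 0.0, 1.669]
contact_force: [1.4, 2.0, 13.4]
opening: 0.169
grasp_force: 40.5
```

Emit:
send_rows(moves=[[[-0.003,-0.0003,0.0002,0,0,0,-1],[0,0,0,0,0,0,-1]]])

```text
clock: 15.75
eef_pos: [669.6, -6.2, 160.6]
tcp_rot: [3.137, 0.0, 1.669]
contact_force: [1.3, 1.9, 15.3]
opening: 0.168
grasp_force: 40.6
```

Emit:
send_rows(moves=[[[-0.003,-0.0003,0.0003,0,0,0,-1],[0,0,0,0,0,0,-1]]])

```text
clock: 15.95
eef_pos: [666.5, -6.5, 160.9]
tcp_rot: [3.137, 0.0, 1.669]
contact_force: [0.8, 0.7, 15.3]
opening: 0.17
grasp_force: 40.7
```

Emit:
send_rows(moves=[[[-0.003,-0.0003,0.0002,0,0,0,-1],[0,0,0,0,0,0,-1]]])

```text
clock: 16.15
eef_pos: [663.3, -6.8, 161.1]
tcp_rot: [3.137, 0.0, 1.669]
contact_force: [0.0, 2.8, 16.2]
opening: 0.171
grasp_force: 40.7
```

Emit:
send_rows(moves=[[[-0.002,-0.0002,0,0,0,0,-1],[0,0,0,0,0,0,-1],[0,0,0,0,0,0,-1]]])

```text
clock: 16.45
eef_pos: [661.5, -7.0, 161.1]
tcp_rot: [3.137, 0.0, 1.669]
contact_force: [-0.1, 1.9, 16.5]
opening: 0.168
grasp_force: 40.7
```

Run:
```python
from h import *
s=sense();print(s['contact_force'],s['eef_pos'],s['opening'])
f=grab_frame('side');np.save('side4.npy',f,allow_pickle=True)
o=np.load('side2.npy',allow_pickle=True).item()
# caddy body shift between folded (side2) and now: match lower front corner region
x0,y0,w,h=262,175,40,35
t=o['img'][y0+8:y0+h,x0:x0+w]
r=cv2.matchTemplate(f['img'][y0-2:y0+h+10,x0-10:x0+w+10],t,cv2.TM_CCOEFF_NORMED)
_,v,_,l=cv2.minMaxLoc(r);print('shift px',l[0]-10,l[1]-10,v)
y=.098
for off in(0,8,15,20):
  print(off,proj(f,[[661.6+off,-8.3+off*.1,3],[661.6,-8.3,3]]).round(1).tolist())
```

```text
[-0.07595194  1.88276582 16.50318885] [661.45751641  -6.97848401 161.09564953] 0.16847159314441987
shift px 0 0 0.9700500965118408
0 [[281.6, 199.5], [281.6, 199.5]]
8 [[282.9, 198.4], [281.6, 199.5]]
15 [[284.1, 197.4], [281.6, 199.5]]
20 [[285.0, 196.8], [281.6, 199.5]]
```

Emit:
send_rows(moves=[[[0,0,0.001,0,0,0,-1],[0,0,0,0,0,0,-0.5],[0,0,0,0,0,0,-0.2],[0,0,0,0,0,0,0],[0,0,0,0,0,0,0],[0,0,0.02,0,0,0,0],[0,0,0.03,0,0,0,0],[0,0,0.04,0,0,0,0],[0,0,0.01,0,0,0,0],[0,0,0,0,0,0,0]]])

```text
clock: 17.5
eef_pos: [660.7, -7.3, 261.6]
tcp_rot: [3.138, 0.0, 1.669]
contact_force: [0.2, -0.3, -0.9]
opening: 0.5
grasp_force: 0.0
```

Run:
```python
from h import *
s=sense();print(s['contact_force'],s['eef_pos'],s['opening'])
f=grab_frame('side');np.save('side5.npy',f,allow_pickle=True)
y=.098;ex=np.array([np.cos(y),np.sin(y),0]);ey=np.array([-np.sin(y),np.cos(y),0]);c=np.array([661.6,-8.3,3])
H=c+[0,0,80]
print('pred roller ends up',proj(f,[H+[0,0,80]+44*ey,H+[0,0,80]-44*ey,H+[0,0,80]]).round(1).tolist())
print('pred at catch 1.5',proj(f,[H+80*np.cos(1.324)*ex+[0,0,80*np.sin(1.324)]]).round(1).tolist())
p=proj(f,[H+[0,0,80]])[0].astype(int)
X,Y=p[0]-25,p[1]-18
g=f['img'][Y:Y+36,X:X+50].max(2);m=((g<70)*255).astype(np.uint8)
for k in cv2.findContours(m,0,2)[0]:
    if cv2.contourArea(k)>8: r=cv2.minAreaRect(k);print(np.array(r[0])+[X,Y],r[1],r[2],cv2.contourArea(k))
A=cv2.resize(f['img'][100:230,220:350],None,fx=4.5,fy=4.5,interpolation=cv2.INTER_CUBIC)
cv2.imwrite('pics/u2.png',A[:,:,::-1])
```

```text
[ 0.1635769  -0.29730024 -0.89515192] [660.68532306  -7.26476456 261.56820775] 0.5002406375869197
pred roller ends up [[272.8, 160.4], [292.5, 170.5], [282.5, 165.4]]
pred at catch 1.5 [[286.0, 163.3]]
[282.10000229 165.29999924] (20.124608993530273, 4.0249223709106445) 26.56505012512207 45.5
```

Run:
```python
from h import *
for n,(x0,y0,x1,y1) in (('top',(310,188,386,262)),('side',(270,230,358,300))):
    f=np.load(n+'0.npy',allow_pickle=True).item()
    im=cv2.resize(f['img'],None,fx=4,fy=4,interpolation=cv2.INTER_LINEAR)
    hsv=cv2.cvtColor(im,cv2.COLOR_RGB2HSV)
    m=((hsv[...,1]<85)&(hsv[...,2]>90)).astype(np.uint8)*255
    k=np.zeros_like(m);k[y0*4:y1*4,x0*4:x1*4]=m[y0*4:y1*4,x0*4:x1*4]
    c=max(cv2.findContours(k,0,2)[0],key=cv2.contourArea)[:,0].astype(float)
    uv=(c+.5)/4-.5
    for z in (10,18):
        W=plane(f,uv,z)[:,:2].astype(np.float32)
        r=cv2.minAreaRect(W); print(n,z,r)
    # ridge profile: sample along tray x through centre at z=40 (top of ridges)
    y=.112;ex=np.array([np.cos(y),np.sin(y),0]);ey=np.array([-np.sin(y),np.cos(y),0]);C=np.array([509.7,-298.9,40])
    g=cv2.cvtColor(f['img'],cv2.COLOR_RGB2GRAY).astype(np.float32)
    u=np.arange(-62,63,2.);prof=0
    for v in range(-60,61,5):
        p=proj(f,C+u[:,None]*ex+v*ey).astype(np.float32)
        prof=prof+cv2.remap(g,p[:,:1].copy(),p[:,1:].copy(),cv2.INTER_LINEAR)[:,0]/25
    print([(int(a),int(b)) for a,b in zip(u,prof)])
```

```text
top 10 ((510.36260986328125, -299.3320617675781), (174.51651000976562, 175.50119018554688), 6.443105697631836)
top 18 ((509.1134338378906, -297.7229309082031), (173.54991149902344, 174.5290985107422), 6.443109512329102)
[(-62, 173), (-60, 170), (-58, 163), (-56, 166), (-54, 172), (-52, 172), (-50, 158), (-48, 142), (-46, 148), (-44, 168), (-42, 173), (-40, 163), (-38, 155), (-36, 163), (-34, 170), (-32, 173), (-30, 172), (-28, 172), (-26, 172), (-24, 172), (-22, 172), (-20, 172), (-18, 172), (-16, 172), (-14, 172), (-12, 173), (-10, 174), (-8, 176), (-6, 178), (-4, 179), (-2, 180), (0, 180), (2, 180), (4, 180), (6, 180), (8, 180), (10, 180), (12, 180), (14, 180), (16, 180), (18, 180), (20, 180), (22, 180), (24, 180), (26, 181), (28, 181), (30, 177), (32, 161), (34, 136), (36, 126), (38, 143), (40, 169), (42, 175), (44, 168), (46, 158), (48, 157), (50, 157), (52, 164), (54, 165), (56, 161), (58, 162), (60, 160), (62, 159)]
side 10 ((509.4854736328125, -298.0038757324219), (184.24307250976562, 180.52549743652344), 6.411210060119629)
side 18 ((504.0382080078125, -302.21478271484375), (183.00177001953125, 179.309326171875), 6.411202907562256)
[(-62, 179), (-60, 178), (-58, 178), (-56, 180), (-54, 184), (-52, 193), (-50, 210), (-48, 227), (-46, 239), (-44, 243), (-42, 241), (-40, 238), (-38, 236), (-36, 236), (-34, 238), (-32, 240), (-30, 242), (-28, 244), (-26, 246), (-24, 247), (-22, 247), (-20, 247), (-18, 247), (-16, 247), (-14, 247), (-12, 247), (-10, 247), (-8, 247), (-6, 247), (-4, 247), (-2, 247), (0, 247), (2, 247), (4, 247), (6, 246), (8, 244), (10, 238), (12, 227), (14, 211), (16, 195), (18, 184), (20, 179), (22, 178), (24, 178), (26, 179), (28, 180), (30, 184), (32, 194), (34, 210), (36, 227), (38, 238), (40, 242), (42, 241), (44, 238), (46, 234), (48, 230), (50, 222), (52, 212), (54, 202), (56, 200), (58, 206), (60, 217), (62, 223)]
```

Emit:
send_rows(moves=[[[0,-0.0005,-0.02,0,0,0,0],[0,0,-0.035,0,0,0,0],[0,0,-0.03,0,0,0,0],[0,0,-0.015,0,0,0,0],[0,0,0,0,0,0,-0.3],[0,0,0,0,0,0,-0.5],[0,0,0,0,0,0,-1],[0,0,0,0,0,0,-1],[0,0,0,0,0,0,-1],[0,0,0,0,0,0,-1]]], grip_force=50)

```text
clock: 18.55
eef_pos: [660.4, -7.8, 160.6]
tcp_rot: [3.14, 0.0, 1.669]
contact_force: [0.4, 0.1, 1.0]
opening: 0.172
grasp_force: 49.2
```

Emit:
send_rows(moves=[[[0,0,0.001,0,0,0,-1],[0,0,0.002,0,0,0,-1],[0,0,0.005,0,0,0,-1],[0,0,0.01,0,0,0,-1],[0,0,0.01,0,0,0,-1],[0,0,0.005,0,0,0,-1],[0,0,0.002,0,0,0,-1],[0,0,0,0,0,0,-1],[0,0,0,0,0,0,-1],[0,0,0,0,0,0,-1]]])

```text
clock: 19.55
eef_pos: [659.4, -7.7, 194.1]
tcp_rot: [-3.141, -0.0, 1.669]
contact_force: [0.3, 0.6, -6.4]
opening: 0.17
grasp_force: 48.8
```

Run:
```python
from h import *
s=sense();print(s['contact_force'],s['eef_pos'],s['tcp_rot'],s['opening'],s['wrist_torque'])
```

```text
[ 0.2957402   0.62296989 -6.36319621] [659.39245413  -7.70860642 194.09500831] [-3.14073591e+00 -8.95100971e-05  1.66875054e+00] 0.16996459358521768 [-0.02560553  0.05475602  0.01078981]
```

Emit:
send_rows(moves=[[[0,0,0.004,0,0,0,-1],[0,0,0.01,0,0,0,-1],[0,0,0.015,0,0,0,-1],[0,0,0.018,0,0,0,-1],[0,0,0.018,0,0,0,-1],[0,0,0.016,0,0,0,-1],[0,0,0.012,0,0,0,-1],[0,0,0.007,0,0,0,-1],[0,0,0.003,0,0,0,-1],[-0.001,-0.002,0,0,0,0,-1]]])

```text
clock: 20.55
eef_pos: [658.7, -9.5, 297.5]
tcp_rot: [-3.142, -0.0, 1.669]
contact_force: [0.4, 0.6, -6.4]
opening: 0.167
grasp_force: 48.9
```

Emit:
send_rows(moves=[[[-0.001,-0.002,0,0,0,0,-1],[-0.002,-0.004,0,0,0,0,-1],[-0.003,-0.006,0,0,0,0,-1],[-0.004,-0.008,0,0,0,0.001,-1],[-0.005,-0.01,0,0,0,0.001,-1],[-0.006,-0.012,0,0,0,0.001,-1],[-0.007,-0.0135,0,0,0,0.001,-1],[-0.007,-0.0135,0,0,0,0.001,-1],[-0.007,-0.0135,0,0,0,0.001,-1],[-0.007,-0.0135,0,0,0,0.001,-1]]])

```text
clock: 21.55
eef_pos: [609.0, -107.0, 297.7]
tcp_rot: [3.142, 0.0, 1.676]
contact_force: [0.3, -0.2, -7.2]
opening: 0.169
grasp_force: 48.9
```

Emit:
send_rows(moves=[[[-0.007,-0.0135,0,0,0,0.001,-1],[-0.007,-0.0135,0,0,0,0.001,-1],[-0.007,-0.0135,0,0,0,0.001,-1],[-0.007,-0.0135,0,0,0,0.001,-1],[-0.007,-0.0135,0,0,0,0.001,-1],[-0.007,-0.0135,0,0,0,0.001,-1],[-0.007,-0.0135,0,0,0,0.001,-1],[-0.007,-0.0135,0,0,0,0.001,-1],[-0.007,-0.0135,0,0,0,0,-1],[-0.007,-0.0135,0,0,0,0,-1]]])

```text
clock: 22.55
eef_pos: [539.1, -241.8, 297.6]
tcp_rot: [3.142, -0.0, 1.684]
contact_force: [0.1, -0.8, -8.0]
opening: 0.173
grasp_force: 48.9
```

Emit:
send_rows(moves=[[[-0.007,-0.0135,0,0,0,0,-1],[-0.006,-0.012,0,0,0,0,-1],[-0.005,-0.01,0,0,0,0,-1],[-0.004,-0.008,0,0,0,0,-1],[-0.003,-0.006,0,0,0,0,-1],[-0.002,-0.004,0,0,0,0,-1],[-0.001,-0.002,0,0,0,0,-1],[0,0,0,0,0,0,-1],[0,0,0,0,0,0,-1],[0,0,0,0,0,0,-1]]])

```text
clock: 23.55
eef_pos: [511.9, -295.9, 297.6]
tcp_rot: [3.141, -0.0, 1.684]
contact_force: [-0.6, -0.1, -7.9]
opening: 0.172
grasp_force: 48.9
```

Run:
```python
from h import *
p=[]
for i in range(2):
    f=grab_frame('side'); s=sense();p.append(s['eef_pos'])
print(s['contact_force'],p,s['tcp_rot'],s['opening'],s['wrist_torque'])
np.save('side6.npy',f,allow_pickle=True)
```

```text
[-0.69190118 -0.15800125 -7.56163954] [array([ 511.87259458, -295.90253504,  297.5738892 ]), array([ 511.84060946, -295.94801479,  297.57639134])] [ 3.14155527e+00 -4.66442079e-05  1.68417708e+00] 0.1700195340468775 [-0.02395302 -0.09560247 -0.05214907]
```

Emit:
send_rows(moves=[[[-0.001,-0.0006,-0.003,0,0,0,-1],[-0.001,-0.001,-0.008,0,0,0,-1],[-0.001,-0.001,-0.013,0,0,0,-1],[0,0,-0.015,0,0,0,-1],[0,0,-0.015,0,0,0,-1],[0,0,-0.014,0,0,0,-1],[0,0,-0.009,0,0,0,-1],[0,0,-0.003,0,0,0,-1],[0,0,0,0,0,0,-1],[0,0,0,0,0,0,-1]]])

```text
clock: 24.65
eef_pos: [509.1, -299.0, 218.1]
tcp_rot: [3.141, 0.001, 1.684]
contact_force: [-0.5, 0.1, -6.1]
opening: 0.172
grasp_force: 48.9
```

Run:
```python
from h import *
a=grab_frame('side');b=grab_frame('top');s=sense();print(s['contact_force'],s['eef_pos'])
A=cv2.resize(a['img'][190:310,260:370],None,fx=4.5,fy=4.5,interpolation=cv2.INTER_CUBIC)
B=cv2.resize(b['img'][180:270,300:365],None,fx=4.5,fy=4.5,interpolation=cv2.INTER_CUBIC)
B=cv2.copyMakeBorder(B,0,A.shape[0]-B.shape[0],0,0,cv2.BORDER_CONSTANT)
cv2.imwrite('pics/t1.png',np.hstack([A,B])[:,:,::-1])
```

```text
[ 0.57801788 -0.47338978 -6.91731888] [ 509.14321359 -299.0171686   218.34116285]
```

View pics/t1.png

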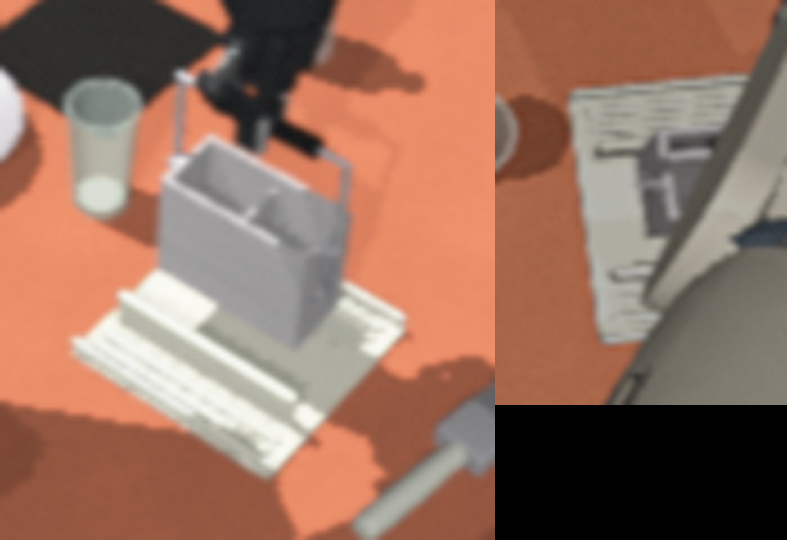

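Emit:
send_rows(moves=[[[0,0,-0.003,0,0,0,-1],[0,0,-0.006,0,0,0,-1],[0,0,-0.008,0,0,0,-1],[0,0,-0.009,0,0,0,-1],[0,0,-0.009,0,0,0,-1],[0,0,-0.008,0,0,0,-1],[0,0,-0.005,0,0,0,-1],[0,0,-0.002,0,0,0,-1],[0,0,-0.001,0,0,0,-1],[0,0,0,0,0,0,-1]]])

```text
clock: 25.75
eef_pos: [508.8, -298.9, 166.7]
tcp_rot: [3.141, 0.0, 1.684]
contact_force: [0.3, 1.1, -6.7]
opening: 0.168
grasp_force: 48.9
```

Emit:
send_rows(moves=[[[0,0,-0.0005,0,0,0,-1],[0,0,-0.0005,0,0,0,-1],[0,0,0,0,0,0,-1]]])

```text
clock: 26.05
eef_pos: [508.8, -298.8, 165.7]
tcp_rot: [3.141, 0.0, 1.684]
contact_force: [0.8, -0.1, -7.4]
opening: 0.169
grasp_force: 48.9
```

Emit:
send_rows(moves=[[[0,0,-0.0005,0,0,0,-1],[0,0,-0.0005,0,0,0,-1],[0,0,0,0,0,0,-1]]])

```text
clock: 26.35
eef_pos: [508.7, -298.8, 164.5]
tcp_rot: [-3.141, -0.0, 1.684]
contact_force: [-0.1, -0.5, -7.1]
opening: 0.171
grasp_force: 48.9
```

Emit:
send_rows(moves=[[[0,0,-0.0005,0,0,0,-1],[0,0,-0.0005,0,0,0,-1],[0,0,0,0,0,0,-1]]])

```text
clock: 26.65
eef_pos: [508.9, -299.0, 163.8]
tcp_rot: [3.141, 0.0, 1.684]
contact_force: [0.2, -0.4, -4.8]
opening: 0.164
grasp_force: 49.0
```

Emit:
send_rows(moves=[[[0,0,-0.0005,0,0,0,-1],[0,0,0,0,0,0,-1],[0,0,0,0,0,0,-1]]])

```text
clock: 26.95
eef_pos: [509.1, -299.1, 163.6]
tcp_rot: [3.141, 0.001, 1.684]
contact_force: [0.3, -1.3, 0.2]
opening: 0.166
grasp_force: 49.4
```

Seated. I'll release gently, rise, and verify.

Emit:
send_rows(moves=[[[0,0,0,0,0,0,-0.6],[0,0,0,0,0,0,-0.4],[0,0,0,0,0,0,-0.2],[0,0,0,0,0,0,0],[0,0,0,0,0,0,0],[0,0,0.02,0,0,0,0],[0,0,0.03,0,0,0,0],[0,0,0.04,0,0,0,0],[0,0,0.03,0,0,0,0],[0,0,0.02,0,0,0,0]]])

```text
clock: 27.95
eef_pos: [509.3, -299.1, 305.8]
tcp_rot: [3.139, 0.002, 1.684]
contact_force: [0.5, -0.3, -0.4]
opening: 0.5
grasp_force: 0.0
```

Emit:
send_rows(moves=[[[-0.02,0.02,0.02,0,0,0,0],[-0.03,0.03,0,0,0,0,0],[-0.04,0.04,0,0,0,0,0],[-0.04,0.04,0,0,0,0,0],[-0.02,0.04,0,0,0,0,0],[0,0.04,0,0,0,0,0],[0,0.04,0,0,0,0,0],[0,0.04,0,0,0,0,0],[0,0.02,0,0,0,0,0],[0,0,0,0,0,0,0]]])

```text
clock: 28.95
eef_pos: [367.8, 3.9, 323.2]
tcp_rot: [3.141, -0.001, 1.687]
contact_force: [0.1, -0.0, -0.1]
opening: 0.501
grasp_force: 0.0
```

Run:
```python
from h import *
s=sense();print(s['contact_force'],s['eef_pos'],s['clock'])
y=.112;ex=np.array([np.cos(y),np.sin(y),0]);ey=np.array([-np.sin(y),np.cos(y),0])
c=np.array([509,-299.,6])
for n in('side','top'):
    f=grab_frame(n); cv2.imwrite(f'pics/f_{n}.png',f['img'][:,:,::-1])
    q=proj(f,[c+[0,0,160]])[0]; X,Y=(q-[25,18]).astype(int)
    m=((f['img'][Y:Y+36,X:X+50].max(2)<70)*255).astype(np.uint8)
    print(n,'pred',q)
    for k in cv2.findContours(m,0,2)[0]:
        if cv2.contourArea(k)>8: r=cv2.minAreaRect(k);p=np.array(r[0])+[X,Y];print(p,r[1:],plane(f,[p],166))
    # others: compare image with start
    o=np.load(n+'0.npy',allow_pickle=True).item()['img']
    for nm,(a,b,w,h) in dict(top=dict(pump=(195,178,24,30),tumb=(283,198,24,26),lid=(220,205,55,52)),side=dict(pump=(234,165,18,32),tumb=(272,205,22,34),lid=(220,200,48,32)))[n].items():
        r=cv2.matchTemplate(f['img'][b-6:b+h+6,a-6:a+w+6],o[b:b+h,a:a+w],5);_,v,_,l=cv2.minMaxLoc(r);print(nm,l[0]-6,l[1]-6,round(v,2))
```

```text
[ 0.05426328 -0.03061758 -0.07341884] [367.77541109   3.85519206 323.23971949] 28.95
side pred [316.07998349 229.66187069]
[316.54716873 229.41509438] ((25.44768714904785, 2.9138574600219727), 29.05460548400879) [[ 510.77453486 -299.27996427  166.        ]]
pump 0 0 0.97
tumb 0 0 1.0
lid 0 0 1.0
top pred [358.80933362 216.52403745]
[350. 224.] ((6.0, 4.0), 90.0) [[ 488.27313236 -274.6176688   166.        ]]
[360. 219.] ((14.0, 36.0), 90.0) [[ 502.27295247 -301.97572341  166.        ]]
pump 0 0 0.98
tumb 0 0 1.0
lid -2 -2 0.29
```

Run:
```python
from h import *
f=grab_frame('top');g=cv2.cvtColor(f['img'],cv2.COLOR_RGB2GRAY).astype(np.float32)
y=.112;ex=np.array([np.cos(y),np.sin(y),0]);ey=np.array([-np.sin(y),np.cos(y),0]);u=np.arange(-40,41,2.)
for z in(96,):
  P=0
  for v in list(range(-48,-8,4))+list(range(12,50,4)):
    p=proj(f,np.array([509,-299,z])+u[:,None]*ex+v*ey).astype(np.float32)
    P=P+cv2.remap(g,p[:,:1].copy(),p[:,1:].copy(),1)[:,0]/20
  print([(int(a),int(b)) for a,b in zip(u,P)])
u=np.arange(-72,73,2.);P=0
for v in range(-20,21,4):
    p=proj(f,np.array([509,-299,96])+u[:,None]*ey+v*ex).astype(np.float32)
    P=P+cv2.remap(g,p[:,:1].copy(),p[:,1:].copy(),1)[:,0]/11
print([(int(a),int(b)) for a,b in zip(u,P)])
```

```text
[(-40, 112), (-38, 110), (-36, 101), (-34, 87), (-32, 82), (-30, 82), (-28, 86), (-26, 96), (-24, 106), (-22, 108), (-20, 97), (-18, 89), (-16, 85), (-14, 85), (-12, 86), (-10, 86), (-8, 87), (-6, 87), (-4, 90), (-2, 93), (0, 96), (2, 91), (4, 79), (6, 60), (8, 49), (10, 50), (12, 58), (14, 59), (16, 48), (18, 39), (20, 46), (22, 67), (24, 94), (26, 123), (28, 149), (30, 165), (32, 170), (34, 168), (36, 161), (38, 157), (40, 156)]
[(-72, 89), (-70, 89), (-68, 84), (-66, 77), (-64, 75), (-62, 83), (-60, 96), (-58, 101), (-56, 93), (-54, 80), (-52, 70), (-50, 64), (-48, 59), (-46, 54), (-44, 50), (-42, 48), (-40, 47), (-38, 47), (-36, 50), (-34, 59), (-32, 67), (-30, 73), (-28, 75), (-26, 75), (-24, 75), (-22, 75), (-20, 74), (-18, 73), (-16, 71), (-14, 71), (-12, 72), (-10, 72), (-8, 71), (-6, 71), (-4, 73), (-2, 76), (0, 77), (2, 73), (4, 64), (6, 54), (8, 49), (10, 48), (12, 48), (14, 49), (16, 52), (18, 59), (20, 66), (22, 70), (24, 76), (26, 83), (28, 93), (30, 98), (32, 101), (34, 102), (36, 103), (38, 103), (40, 104), (42, 104), (44, 104), (46, 104), (48, 105), (50, 107), (52, 111), (54, 111), (56, 102), (58, 88), (60, 77), (62, 70), (64, 69), (66, 69), (68, 75), (70, 89), (72, 108)]
```

```bash
python3 -c "
from rig import sign_off
print(sign_off())"
```

```text
the job is handed in; nothing more can be done
None
```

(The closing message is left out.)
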